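# Slide a tin lid out over the shelf edge for the next person to take

## Task

Two flat tin lids lie on the low black shelf. With the fingertips, push the lid with the red band along the shelf towards its far edge until just the red band (35 mm) sticks out past that edge, square to it, so that the person on the other side can take it by the band. Do not pick it up or tip it, and leave the other lid and everything else where it is.

Things in the scene. Friction and masses are not known exactly. Their poses are not given: they have to be found in the camera images.
- red_lid: flat steel tin lid with a red painted band, to be slid: 110 mm along its x, 140 mm along its y, 8 mm thick, about 0.14 kg, lying flat and loose on the shelf with the band towards the far edge, up to 0.3 rad askew to it. The band is 35 mm wide and runs the full 140 mm along its +x side. Origin: centre of its underside; x points towards the band, z up. The bare side at x = -55 mm faces the robot
- red_lid_front (a point): middle of the banded (leading, +x) side of the red lid, at the underside, 55 mm from the lid's centre; axes as the lid's
- shelf: low black steel shelf fixed on the table, board 320 mm deep (x) by 560 mm wide (y), 12 mm thick, its flat top 60 mm above the table, open below; no rim or lip. Origin: on the table under the board's centre; x points away from the robot towards the far edge
- shelf_edge (a point): middle of the far edge of the shelf, at its top surface (60 mm above the table, 160 mm in x from the shelf's origin); x points outwards past the edge, square to it, y along it, z up
- blue_lid: flat steel tin lid like the red one (140 x 110 x 8 mm) but with a blue painted band; lies beside it on the shelf. Leave it. Origin: centre of its underside; +x towards its band
- weight: small brass balance weight, 36 mm dia, 36 mm tall, standing on the shelf near one side end. Origin: centre of its foot
- vial: small amber glass jar with white cap, 30 mm dia, 46 mm tall, standing on the shelf near the other side end. Origin: centre of its foot
- tin: square steel storage tin with a paper label, about 114 x 114 mm, 150 mm tall, on the table to the left of the shelf. Origin: centre of its underside
- jar: white ceramic jar with orange cap, 80 mm dia, 120 mm tall, on the table to the left of the shelf. Origin: centre of its foot
- spoon: small steel ladle spoon with a wooden handle, 200 mm long, lying on the table to the right of the shelf. Origin: centre of its underside
Things that resemble listed ones, but are neither listed nor needed, are in the scene too. What is shaped like the red_lid but pink or turquoise is not meant.

How it is judged:
By the outcome, as a careful person would: the job done as asked, in the order asked, and still so for the second after the job is handed in, with the robot touching nothing.
It also fails if it takes over 40 s, if anything falls off the work surface, if the arm or the gripper's body presses on something with over 40 N, if the wrist force passes 120 N, or if a joint passes its speed limit or range.

## Robot

A 7-joint arm with a two-finger parallel gripper is mounted at the origin on the work surface. World frame = base frame: x ahead of the robot, y to its left, z up, the work surface at z = 0. Lengths are in m, angles in rad, forces in N, time in s.
With the tool pointing down it reaches from about 0.4 to 0.875 m from the base axis. Payload 19.3 kg.
Tool frame: the origin (TCP) lies at the very end of the fingers, on their centre line; the grasp point (between the pads) lies bot.pinch_z behind it (bot.pinch_z is the distance from the TCP to the grasp point, in m); z points along the fingers, y is the line along which they close (so a half turn about z gives the same grasp; the last joint's range is limited). The gripper opens to 85 mm and grips with 20 to 120 N. Pads are 22 mm wide; open, the fingers measure 114 mm over their backs; the gripper's body (76 mm by 85 mm) begins 54 mm behind the grasp point. The pads swing forward as they close: fully open they stand 13 mm farther back than shut.
Start: joints at [1.085, 0.521, -0.036, 1.599, 0.021, 1.021, -0.113], TCP at [0.252, -0.572, 0.231] pointing down, gripper open.
Joint ranges: [-2.91, 2.91], [-0.3, 2.13], [-1.5, 1.42], [0.17, 2.43], [-1.26, 4.41], [0.16, 1.93], [-2.52, 2.52]. Speed limits (rad/s): [1.89, 1.89, 2.39, 2.39, 3.01, 3.01, 3.01].

## Interface

Orientations are given as [roll, pitch, yaw] about the fixed x, y, z axes, in that order (R = Rz(yaw) Ry(pitch) Rx(roll)).
In Python, from workcell import bot, grab_frame, ticket gives the robot as it stands.
- The arm moves only by the tool arm_command, never from a script. Its argument "commands" is a list of rows, each a list of 3 entries, a list of its own where there are three numbers: the shift along the world's x, y, z in mm, then the turn about the world's z in rad, then the gripper command: -1 is fully open, 1 is shut, values between are in proportion. In form: [[[tx, ty, tz], roll, fingers], ...]. A call has 1 to 20 rows; each row shifts and turns the commanded pose from where the row before left it; what a row does not reach is not made up. A row lasts 1/10 s, in which the tool goes at most 50 mm and 8.59 degrees, less where a joint would pass 70% of its speed; a pose out of reach is approached as far as the arm can. A call with a gripper value outside its range is refused whole. The fingers move at their own pace and stop on an object; "newtons" is the grip in N (left out, the last holds). Time passes only in rows, so rows that do not move let the fingers close. It gives the time, the measured TCP pose, the force, the opening and the grip force at its end, in the units of the state.
- bot.observe(): the state, without advancing time (a new reading comes with each control period).
- grab_frame(name): name is "side" or "top"; returns a dict with "image" (480x640x3 uint8, red, green, blue), "vertical_fov" (degrees; the focal length in pixels is half the picture's height over the tangent of half this angle, whatever the lens; pixels are square), "cx", "cy" (the principal point, pixels), "R" (3x3) and "t" (3): a world point X has camera coordinates R X + t. Camera axes: x right, y down, z forward; pixel columns grow to the right and rows downward; lengths in m; the calibration is good to about 2 mm. A picture is of the moment at which its call begins. There is no depth.
- ticket.job_done(): hands the job in; it is judged then, once.
The state is a dict: "clock": time; "qpos": joint angles; "qd": joint speeds; "joint_efforts": joint torques, N m; "position": TCP position; "tool_rot": TCP orientation; "force": force on the tool from outside, world axes, zero at the start; "moment": the same for the moment, N m; "grip_width": finger opening in m; "finger_force": force on a finger pad.
Only numpy, scipy, OpenCV 4.12 (cv2) and the standard library are available. Lean on these libraries where they do the work, as an engineer would, in place of code of your own. Each camera call takes 0.05 s, during which the arm holds its last target. There are 200 camera calls.

## Working session

There is one attempt and no reset: what is moved stays moved. The work goes in short steps, Python scripts to look and compute and a tool call to move; the robot and the scene stay as the last step left them, time stands still between calls to the robot, and variables do not carry over. Pictures are saved under pics/ and viewed, at most 10 in all, crops included, and the job is handed in when it is done.

Besides the shell and the picture viewer there is one more tool, called after "Emit:" by a JSON object that holds its "name" and its "arguments", one argument or row to a line. arm_command: Moves the arm, as the interface text tells. Its arguments: {"type":"object","properties":{"commands":{"type":"array"},"newtons":{"type":"number"}},"required":["commands"]}

```bash
mkdir -p pics; cat > h.py <<'E'
import numpy as np, cv2
from workcell import bot, grab_frame, ticket
def K(f):
    F=240/np.tan(np.radians(f["vertical_fov"])/2); return F
def ray(f,u,v,z):
    F=K(f);R=np.array(f["R"]);t=np.array(f["t"])
    d=R.T@np.array([(u-f["cx"])/F,(v-f["cy"])/F,1]);c=-R.T@t
    return c+d*(z-c[2])/d[2]
def proj(f,X):
    p=np.array(f["R"])@np.array(X)+np.array(f["t"]);F=K(f)
    return F*p[0]/p[2]+f["cx"],F*p[1]/p[2]+f["cy"]
def save(f,n,box=None,s=1):
    im=f["image"][...,::-1]
    if box: im=im[box[1]:box[3],box[0]:box[2]]
    cv2.imwrite("pics/"+n,cv2.resize(im,None,fx=s,fy=s,interpolation=cv2.INTER_CUBIC))
E
python3 - <<'E'
from h import *
for n in("top","side"):
    f=grab_frame(n);save(f,n+"0.png");print(n,f["vertical_fov"],f["cx"],f["cy"],-np.array(f["R"]).T@f["t"])
s=bot.observe();print(s,bot.pinch_z)
E
```

```text
top 44.52497225928146 321.2211241633522 243.67881169453284 [0.36407553 0.04160156 1.53901322]
side 56.18261569500919 326.7569376012897 238.33369054871446 [ 0.37336029 -0.5868481   0.85988026]
{'clock': 0.1, 'qpos': array([ 1.08481168,  0.52195239, -0.03631321,  1.5999378 ,  0.02121793,
        1.02108923, -0.11280137]), 'qd': array([-3.26483817e-04, -2.91851941e-03, -5.87852978e-04, -1.86856856e-03,
        1.21939539e-05,  4.17243961e-04,  8.47569238e-04]), 'joint_efforts': array([ 3.11757052e-03, -9.28498793e+01,  1.98392138e+00, -3.70536339e+01,
        1.80888351e-02,  5.31893442e-03, -6.05381388e-05]), 'position': array([ 0.25228177, -0.5715009 ,  0.23078943]), 'tool_rot': array([-3.14059545e+00,  9.15915109e-05,  4.15769151e-01]), 'force': array([-0.50132828,  0.25202176, -0.29804298]), 'moment': array([ 0.00553295, -0.04017418,  0.01465219]), 'finger_force': 0.0, 'grip_width': 0.08543409101915826} 0.0187
```

View pics/top0.png

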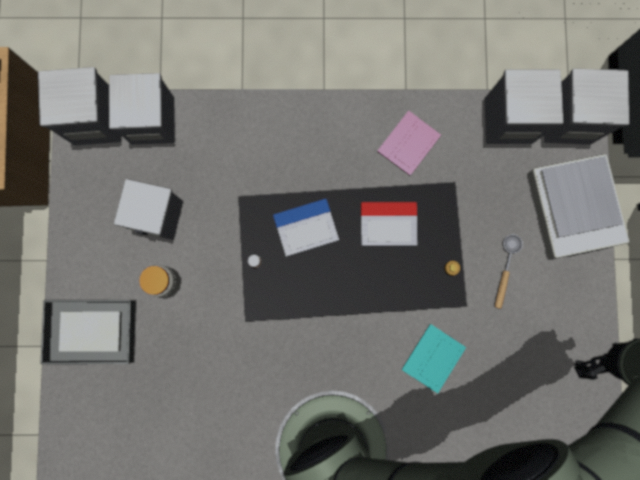

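View pics/side0.png

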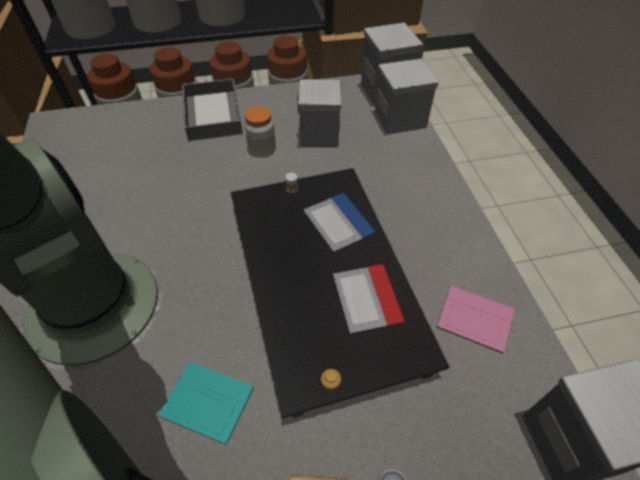

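Red-banded lid on the shelf: top (389,224), side (368,298). The blue lid is at top (306,227), and the pink (409,142) and turquoise (434,357) lookalikes lie on the table. Only the first has a red band and lies on the shelf. I'll confirm it in an enlarged crop.

```bash
cat >> h.py <<'E'
def lid(f):
    """corners of red lid (band + grey/white body) in top view, world at z=.068"""
    im=f["image"].astype(int);r,g,b=im[...,0],im[...,1],im[...,2]
    m=((r>140)&(g<90)&(b<90)).astype(np.uint8)
    m=cv2.morphologyEx(m,cv2.MORPH_OPEN,np.ones((3,3)))
    c=max(cv2.findContours(m,0,2)[0],key=cv2.contourArea)
    return m,cv2.minAreaRect(c)
E
python3 - <<'E'
from h import *
f=grab_frame("top");save(f,"crop1.png",(230,170,480,330),3.2)
m,r=lid(f);print(r)
for p in cv2.boxPoints(r):print(p,ray(f,*p,.068))
E
```

```text
((388.5, 208.5), (11.0, 53.0), 90.0)
[362. 203.] [ 0.62263376 -0.07717134  0.068     ]
[415. 203.] [ 0.62246671 -0.21218795  0.068     ]
[415. 214.] [ 0.59416041 -0.21163004  0.068     ]
[362. 214.] [ 0.59435227 -0.07688205  0.068     ]
```

View pics/crop1.png

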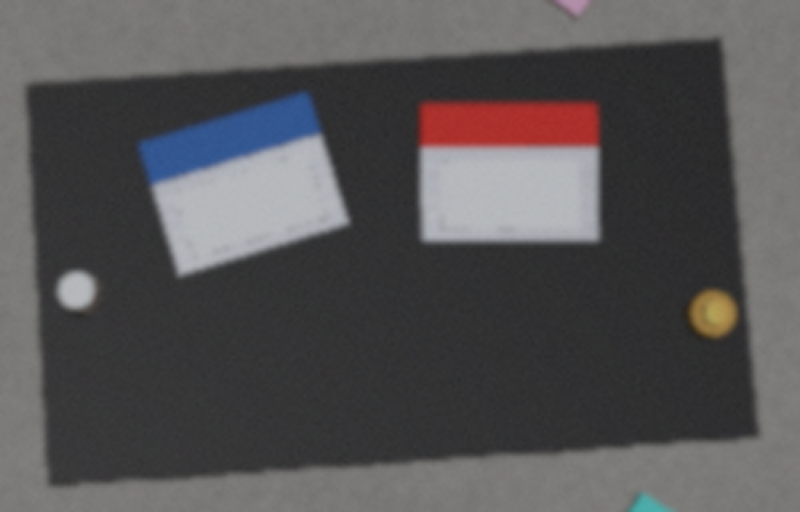

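The crop confirms it: the red lid is the one on the right of the shelf, with corners (420,101), (600,101), (600,242), (420,242). The shelf corners are (27,86), (720,40), (757,436), (50,485).

```bash
cat >> h.py <<'E'
def shelf(f):
    """fit shelf pose (x,y,yaw) to sub-pixel dark/bright far edge, sampled in the top picture; world coordinates at z=.06"""
    im=cv2.GaussianBlur(cv2.cvtColor(f["image"],cv2.COLOR_RGB2GRAY).astype(np.float32),(0,0),.7)
    return im
def cross(im,f,X0,d,L,z,ts,lo=None):
    """sub-mm point of steepest brightness change along d from X0-L..X0+L"""
    s=np.arange(-L,L,.0005);P=[proj(f,[*(X0+k*d),z]) for k in s]
    v=cv2.remap(im,np.float32([p[0] for p in P])[None],np.float32([p[1] for p in P])[None],1)[0]
    v=cv2.GaussianBlur(v[None],(0,0),3)[0];g=np.abs(np.gradient(v));k=np.argmax(g);
    w=g[max(0,k-8):k+9];return X0+d*(np.sum(w*s[max(0,k-8):k+9])/w.sum())
E
python3 - <<'E'
from h import *
f=grab_frame("top");im=shelf(f)
c=lambda x,y:((x+.5)/3.2-.5+230,(y+.5)/3.2-.5+170)
S=[ray(f,*c(*p),.06)[:2] for p in[(27,86),(720,40),(757,436),(50,485)]]
L=[ray(f,*c(*p),.068)[:2] for p in[(420,101),(600,101),(600,242),(420,242)]]
print("S",np.round(S,4),[np.linalg.norm(S[i]-S[i-1]).round(4) for i in range(4)])
print("L",np.round(L,4),[np.linalg.norm(L[i]-L[i-1]).round(4) for i in range(4)])
def edge(A,B,n,z,Lh=.012):
    d=np.array([-(B-A)[1],(B-A)[0]])/np.linalg.norm(B-A)
    Q=np.array([cross(im,f,A+(B-A)*t,d,Lh,z,0) for t in np.linspace(.08,.92,n)])
    vx,vy,x,y=cv2.fitLine(Q.astype(np.float32),cv2.DIST_HUBER,0,.001,.001).ravel();
    r=(Q-[x,y])@[-vy,vx]
    return np.array([x,y]),np.arctan2(vy,vx),r.std()
for n,(A,B,z) in dict(far=(S[0],S[1],.06),near=(S[3],S[2],.06),lidfront=(L[0],L[1],.068),lidback=(L[3],L[2],.068),lidl=(L[0],L[3],.068),lidr=(L[1],L[2],.068)).items():print(n,edge(A,B,25,z))
# side view check of candidate: project
g=grab_frame("side")
for X in S:print(np.round(proj(g,[*X,.06]),1),end=' ')
for X in L:print(np.round(proj(g,[*X,.068]),1),end=' ')
E
```

```text
S [[ 0.6412  0.2388]
 [ 0.678  -0.3168]
 [ 0.3616 -0.3374]
 [ 0.3252  0.2171]] [np.float64(0.3167), np.float64(0.5568), np.float64(0.3171), np.float64(0.5557)]
L [[ 0.6272 -0.0744]
 [ 0.6271 -0.2178]
 [ 0.5143 -0.2155]
 [ 0.5145 -0.0733]] [np.float64(0.1127), np.float64(0.1433), np.float64(0.1128), np.float64(0.1422)]
far (array([ 0.6608418 , -0.03107983], dtype=float32), np.float32(-1.5056572), np.float64(0.00017279163638749117))
near (array([ 0.34345755, -0.07573675], dtype=float32), np.float32(-1.5032943), np.float64(0.0006511111955221686))
lidfront (array([ 0.6261138 , -0.15764405], dtype=float32), np.float32(1.5694191), np.float64(0.00014753226562583857))
lidback (array([ 0.51495576, -0.14839034], dtype=float32), np.float32(1.5697325), np.float64(1.9402381763599555e-05))
lidl (array([ 0.5756172 , -0.07397541], dtype=float32), np.float32(-0.02078237), np.float64(0.000543228668989881))
lidr (array([ 0.5722627 , -0.21549006], dtype=float32), np.float32(-0.014975162), np.float64(0.00016814631288275384))
[352.7 167.5] [448.7 365.9] [282.  415.3] [230.6 191.9] [384.  263.7] [405.8 322.3] [349.9 332.6] [333.  272.6]
```

The lid needs to go about 77 mm along the shelf normal (yaw 0.065) and turn by +0.066 rad. Pushing with both open fingers against its back edge also squares it. I'll move above the spot behind it first.

Emit:
{"name": "arm_command", "arguments": {
  "commands": [
    [[12, 21, 0], -0.025, -1],
    [[14, 26, 0], -0.025, -1],
    [[14, 26, 0], -0.025, -1],
    [[14, 26, 0], -0.025, -1],
    [[14, 26, 0], -0.025, -1],
    [[14, 26, 0], -0.025, -1],
    [[14, 26, 0], -0.025, -1],
    [[14, 26, 0], -0.025, -1],
    [[14, 26, 0], -0.025, -1],
    [[14, 26, 0], -0.025, -1],
    [[14, 26, 0], -0.025, -1],
    [[14, 26, 0], -0.025, -1],
    [[14, 26, 0], -0.025, -1],
    [[14, 26, 0], -0.025, -1],
    [[14, 26, 0], 0, -1],
    [[14, 26, 0], 0, -1],
    [[11, 10, 0], 0, -1],
    [[0, 0, 0], 0, -1],
    [[0, 0, 0], 0, -1]
  ]
}}

```text
clock: 2.15
position: [0.4851, -0.1515, 0.2311]
tool_rot: [3.141, 0.001, 0.065]
force: [-0.0, -0.8, 0.4]
grip_width: 0.0857
finger_force: 0.0
```

Emit:
{"name": "arm_command", "arguments": {
  "commands": [
    [[0, 0, -30], 0, -1],
    [[0, 0, -35], 0, -1],
    [[0, 0, -35], 0, -1],
    [[0, 0, -30], 0, -1],
    [[0, 0, -20], 0, -1],
    [[0, 0, -11], 0, -1],
    [[0, 0, 0], 0, -1],
    [[0, 0, 0], 0, -1]
  ]
}}

```text
clock: 2.95
position: [0.4856, -0.1513, 0.071]
tool_rot: [3.141, -0.001, 0.065]
force: [0.7, 0.6, 0.7]
grip_width: 0.0856
finger_force: 0.0
```

```bash
python3 - <<'E'
from h import *
f=grab_frame("side");save(f,"side1.png",(240,200,440,350),4)
s=bot.observe();print(s["position"],s["force"])
E
```

```text
[ 0.48586784 -0.15127474  0.07131274] [ 0.87376645 -0.51848896 -0.33780075]
```

View pics/side1.png

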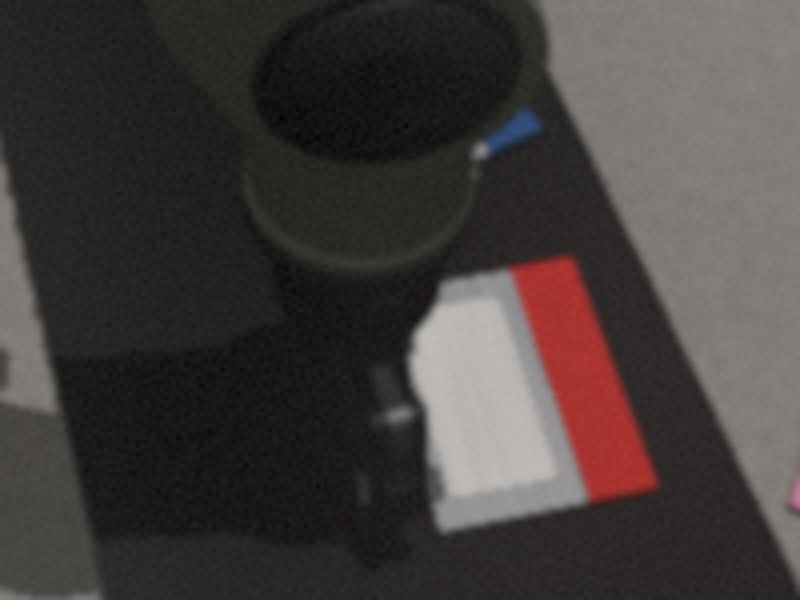

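The picture shows the fingers just behind the lid (crop finger tip about (385,550)), with no contact. I'll find the shelf height by a guarded descent.

Emit:
{"name": "arm_command", "arguments": {
  "commands": [
    [[0, 0, -4], 0, -1],
    [[0, 0, -4], 0, -1],
    [[0, 0, 0], 0, -1]
  ]
}}

```text
clock: 3.3
position: [0.4853, -0.1507, 0.0621]
tool_rot: [-3.142, 0.0, 0.066]
force: [-0.2, 0.1, -0.5]
grip_width: 0.0853
finger_force: 0.0
```

Emit:
{"name": "arm_command", "arguments": {
  "commands": [
    [[0, 0, -2], 0, -1],
    [[0, 0, -2], 0, -1],
    [[0, 0, 0], 0, -1]
  ]
}}

```text
clock: 3.6
position: [0.4853, -0.1507, 0.0581]
tool_rot: [-3.141, 0.0, 0.066]
force: [0.9, 0.0, -0.5]
grip_width: 0.0851
finger_force: 0.0
```

Emit:
{"name": "arm_command", "arguments": {
  "commands": [
    [[0, 0, -2], 0, -1],
    [[0, 0, -1], 0, -1],
    [[0, 0, 0], 0, -1]
  ]
}}

```text
clock: 3.9
position: [0.4853, -0.1507, 0.0551]
tool_rot: [-3.141, 0.0, 0.066]
force: [0.4, -0.4, -0.5]
grip_width: 0.0853
finger_force: 0.0
```

No contact at 0.055, so the open fingertips stand about 13 mm back as described. I'll go 5 mm lower to put the tips near 0.063.

Emit:
{"name": "arm_command", "arguments": {
  "commands": [
    [[0, 0, -2], 0, -1],
    [[0, 0, -2], 0, -1],
    [[0, 0, -1], 0, -1],
    [[0, 0, 0], 0, -1]
  ]
}}

```text
clock: 4.3
position: [0.4853, -0.1507, 0.0501]
tool_rot: [-3.141, 0.0, 0.066]
force: [0.8, 0.3, -0.3]
grip_width: 0.0855
finger_force: 0.0
```

Emit:
{"name": "arm_command", "arguments": {
  "commands": [
    [[4, 0.3, 0], 0, -1],
    [[4, 0.3, 0], 0, -1],
    [[4, 0.2, 0], 0, -1],
    [[4, 0.3, 0], 0, -1],
    [[0, 0, 0], 0, -1]
  ]
}}

```text
clock: 4.8
position: [0.502, -0.1495, 0.0503]
tool_rot: [-3.142, -0.0, 0.066]
force: [-0.4, 0.3, -0.2]
grip_width: 0.0858
finger_force: 0.0
```

```bash
python3 - <<'E'
from h import *
f=grab_frame("top");save(f,"top2.png",(340,170,480,270),5.6)
E
```

```text
(no output)
```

View pics/top2.png

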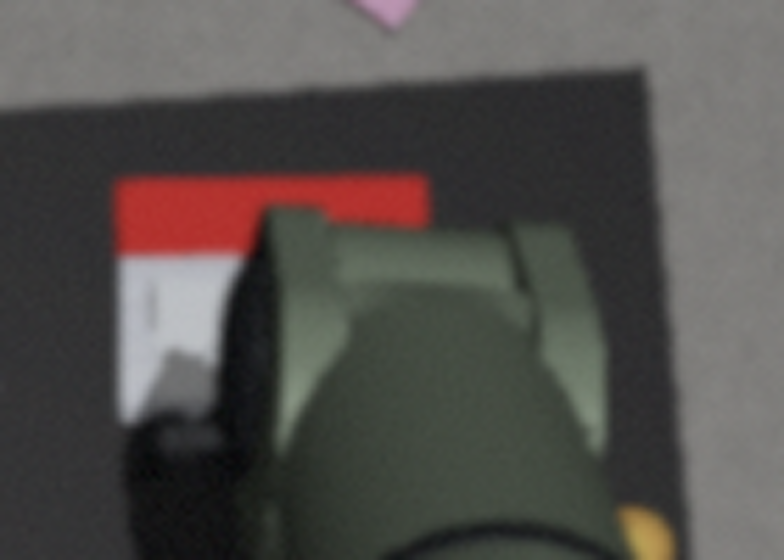

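The picture shows the finger just reaching the lid's back edge. The band front runs from (118,180) to (428,175) in the crop, so turning has just begun. I'll push on, short of the goal.

Emit:
{"name": "arm_command", "arguments": {
  "commands": [
    [[4, 0.3, 0], 0, -1],
    [[4, 0.3, 0], 0, -1],
    [[4, 0.2, 0], 0, -1],
    [[4, 0.3, 0], 0, -1],
    [[4, 0.2, 0], 0, -1],
    [[4, 0.3, 0], 0, -1],
    [[4, 0.3, 0], 0, -1],
    [[4, 0.2, 0], 0, -1],
    [[4, 0.3, 0], 0, -1],
    [[4, 0.2, 0], 0, -1],
    [[4, 0.3, 0], 0, -1],
    [[4, 0.2, 0], 0, -1],
    [[4, 0.3, 0], 0, -1],
    [[2, 0.1, 0], 0, -1],
    [[0, 0, 0], 0, -1]
  ]
}}

```text
clock: 6.35
position: [0.5558, -0.1461, 0.0503]
tool_rot: [-3.142, -0.0, 0.066]
force: [-0.3, -0.1, 0.9]
grip_width: 0.0854
finger_force: 0.0
```

```bash
cat > meas.py <<'E'
from h import *
n=np.array([np.cos(.065),np.sin(.065)]);e=np.array([-n[1],n[0]])
E0=np.array([.6608,-.0311])
def measure(name,box=(340,150,480,250)):
    f=grab_frame("top");save(f,name,box,5.6)
    im=f["image"].astype(int);red=im[...,0]-(im[...,1]+im[...,2])/2
    v,u=np.nonzero(red>60);P=np.array([ray(f,a,b,.068)[:2] for a,b in zip(u,v)])
    l=(P-E0)@e;m=(P-E0)@n;k=(l>-.3)&(l<.05)&(m>-.15)&(m<.15);l,m=l[k],m[k]
    lo,hi=l.min(),l.max();redf=red.astype(np.float32);Q=[]
    for t in np.linspace(lo+.006,hi-.006,25):
        s=np.arange(m.max()-.025,m.max()+.012,.0005);X=[proj(f,[*(E0+t*e+k*n),.068]) for k in s]
        w=cv2.remap(redf,np.float32([[p[0] for p in X]]),np.float32([[p[1] for p in X]]),1)[0]
        h=w[:10].max()/2;i=np.nonzero(w>h)[0]
        if h>30: Q.append((t,s[i[-1]]))
    Q=np.array(Q);a,b=np.polyfit(*Q.T,1)
    print("protrusion mid",round((a*(lo+hi)/2+b)*1e3,1),"mm, skew",round(-a,4),"span",lo,hi,"res",np.std(Q[:,1]-a*Q[:,0]-b))
E
python3 -c "
from meas import *
measure('top3.png')"
```

```text
protrusion mid 9.9 mm, skew 0.017 span -0.17281809252502467 -0.032522538227549275 res 0.00036927447293799855
```

View pics/top3.png

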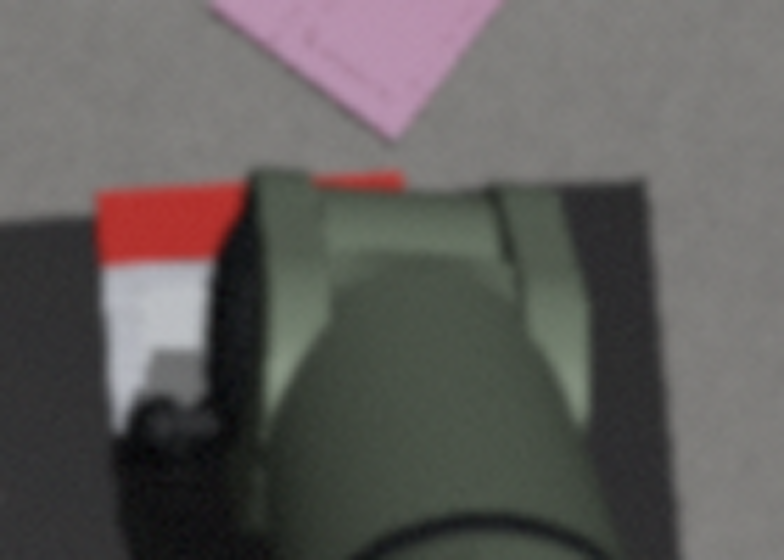

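The band now sticks out about 10 mm, with its front running from (97,193) to (403,174) in the crop. I'll push 21 mm more, back off and measure unobstructed.

Emit:
{"name": "arm_command", "arguments": {
  "commands": [
    [[4, 0.2, 0], 0, -1],
    [[4, 0.3, 0], 0, -1],
    [[4, 0.2, 0], 0, -1],
    [[4, 0.3, 0], 0, -1],
    [[3, 0.2, 0], 0, -1],
    [[2, 0.2, 0], 0, -1],
    [[0, 0, 0], 0, -1]
  ]
}}

```text
clock: 7.1
position: [0.5767, -0.1447, 0.0503]
tool_rot: [-3.142, -0.0, 0.066]
force: [-0.1, -0.5, 0.7]
grip_width: 0.0854
finger_force: 0.0
```

Emit:
{"name": "arm_command", "arguments": {
  "commands": [
    [[-15, -1, 0], 0, -1],
    [[-30, -2, 0], 0, -1],
    [[-30, -2, 0], 0, -1],
    [[-15, -1, 0], 0, -1],
    [[0, 0, 0], 0, -1],
    [[0, 0, 0], 0, -1]
  ]
}}

```text
clock: 7.7
position: [0.4871, -0.1508, 0.0506]
tool_rot: [3.141, -0.001, 0.066]
force: [0.3, -0.7, 0.2]
grip_width: 0.0854
finger_force: 0.0
```

```bash
python3 -c "
from meas import *
measure('top4.png',(340,150,480,250))"
```

```text
protrusion mid 30.1 mm, skew 0.0007 span -0.17412793834198306 -0.03367543025557111 res 0.00013867504905630735
```

View pics/top4.png

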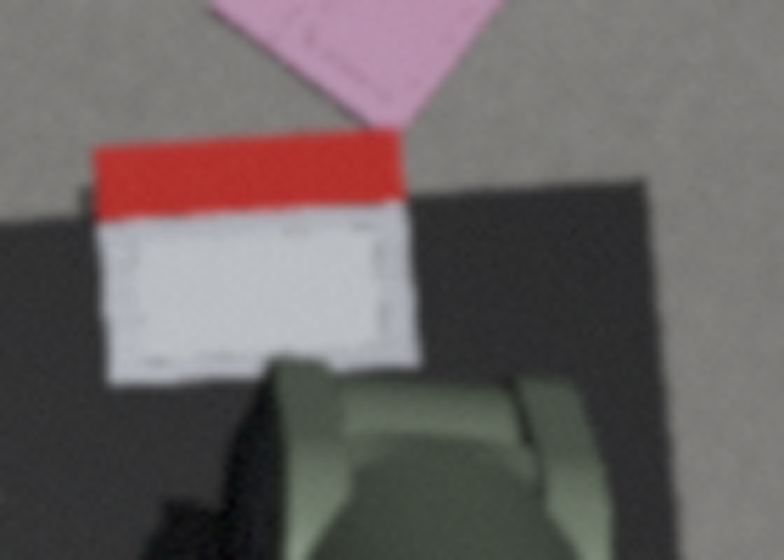

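The lid is square (skew 0.001 rad) and sticks out 30.1 mm. The band's inner boundary, (100,220) to (404,199), lies just inside the shelf edge, which agrees. I need 4.9 mm more, so TCP x should end at about 0.5816.

Emit:
{"name": "arm_command", "arguments": {
  "commands": [
    [[15, 1, 0], 0, -1],
    [[25, 1.6, 0], 0, -1],
    [[25, 1.6, 0], 0, -1],
    [[15, 1, 0], 0, -1],
    [[5, 0.3, 0], 0, -1],
    [[3, 0.2, 0], 0, -1],
    [[2, 0.1, 0], 0, -1],
    [[2, 0.1, 0], 0, -1],
    [[1.5, 0.1, 0], 0, -1],
    [[0.9, 0.1, 0], 0, -1],
    [[0, 0, 0], 0, -1]
  ]
}}

```text
clock: 8.85
position: [0.5808, -0.1447, 0.0503]
tool_rot: [3.142, -0.0, 0.066]
force: [0.1, -0.2, -0.6]
grip_width: 0.085
finger_force: 0.0
```

Emit:
{"name": "arm_command", "arguments": {
  "commands": [
    [[-10, -1, 0], 0, -1],
    [[-30, -2, 0], 0, -1],
    [[-30, -2, 0], 0, -1],
    [[-30, -2, 0], 0, -1],
    [[-15, 0, 20], 0, -1],
    [[0, 0, 30], 0, -1],
    [[0, 0, 30], 0, -1],
    [[0, 0, 0], 0, -1],
    [[0, 0, 0], 0, -1]
  ]
}}

```text
clock: 9.75
position: [0.4655, -0.1519, 0.1308]
tool_rot: [3.141, -0.001, 0.065]
force: [-0.2, 0.5, -0.2]
grip_width: 0.0854
finger_force: 0.0
```

```bash
python3 -c "
from meas import *
measure('top5.png',(230,150,480,330))
f=grab_frame('top');im=f['image'][150:330,230:480,::-1];cv2.imwrite('pics/top5b.png',cv2.resize(im,None,fx=3.2,fy=3.2,interpolation=2))"
```

```text
protrusion mid 34.0 mm, skew 0.0021 span -0.17434652410174403 -0.03324434691150888 res 0.00021709622113424637
```

View pics/top5b.png

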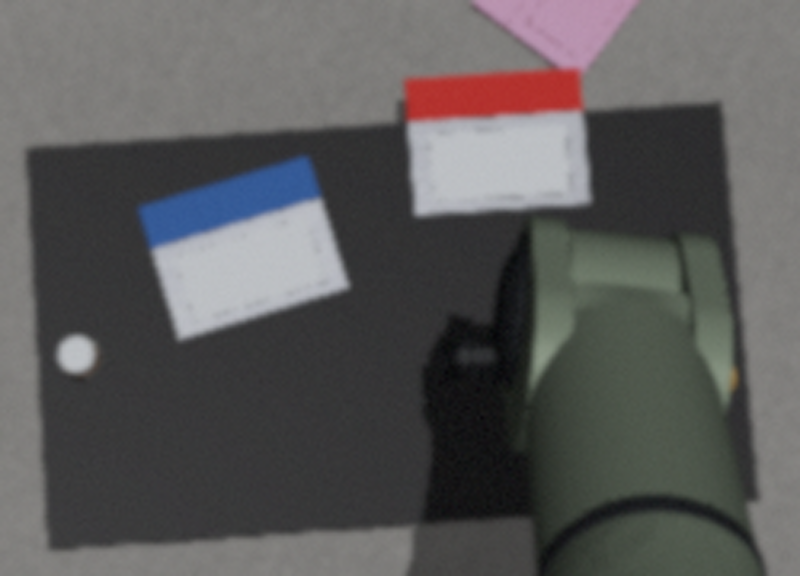

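The band's inner boundary, (408,121) to (583,110), lies on the shelf edge line, about (408,124) to (583,112), to within 1 mm after parallax. The band sticks out 34–35 mm, square to the edge. The blue lid and vial haven't moved, and the robot is clear.

```bash
python3 -c "
from workcell import ticket
print(ticket.job_done())"
```

```text
the job is handed in; nothing more can be done
None
```

The job is handed in: the red lid's band sticks out about 34–35 mm past the shelf's far edge, square to it within about 0.002 rad. The blue lid and vial are where they were, nothing else was touched as far as I could see, and the arm was clear at about 10 s.

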